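# Straightedge check of a glued seat panel

## Robot

A 6-joint arm with a two-finger parallel gripper is mounted at the origin on the work surface. World frame = base frame: x ahead of the robot, y to its left, z up, the work surface at z = 0. Lengths are in mm, angles in rad, forces in N, time in s.
With the tool pointing down it reaches from about 325 to 925 mm from the base axis. Payload 3.1 kg.
Tool frame: the origin (TCP) lies midway between the tips of the shut fingers; the grasp point (between the pads) lies arm.hold_point_z behind it (arm.hold_point_z is the distance from the TCP to the grasp point, in mm); z points along the fingers, y is the line along which they close (so a half turn about z gives the same grasp; the last joint's range is limited). The gripper opens to 85 mm and grips with 20 to 120 N. Pads are 22 mm wide; open, the fingers measure 114 mm over their backs; the gripper's body (76 mm by 85 mm) begins 54 mm behind the grasp point. The pads swing forward as they close: fully open they stand 13 mm farther back than shut.
Start: joints at [1.156, 0.217, 1.613, -0, 1.311, -0.112], TCP at [186.353, 596.584, 231.3] pointing down, gripper open.
Joint ranges: [-2.75, 2.75], [-0.78, 2.1], [0.31, 2.55], [-1.13, 4.27], [0.13, 2.63], [-2.58, 2.58]. Speed limits (rad/s): [2.79, 2.79, 3.14, 3.14, 3.14, 3.14].

## Interface

Orientations are given as a unit quaternion [w, x, y, z].
In Python, from rig import arm gives the robot as it stands.
- The arm moves only by the tool servo_tool, never from a script. Its argument "motion" is text: rows parted by semicolons, each of 4 numbers parted by spaces: the shift along the tool's x, y, z scaled (see below), then the turn about the tool's z scaled (see below). In form: dx dy dz roll; .... A call has 1 to 5 rows; each row is the pose to reach, as a shift and turn from the pose commanded when the call began, along the tool's axes at that moment; what a row does not reach only later rows make up. The controller multiplies each number of a shift by 0.5 m and each number of a turn by 60 degrees. A row lasts 1/10 s, in which the tool goes at most 50 mm and 8.59 degrees, less where a joint would pass 70% of its speed; a pose out of reach is approached as far as the arm can. A call with a number of a shift or a turn outside -1 to 1 is refused whole. A call with a gripper value outside its range is refused whole. "grip" is the opening, from 0 (shut) to 1 (fully open), set as the call begins (left out, the last holds). The fingers move at their own pace and stop on an object; "grip_force" is the grip in N (left out, the last holds). Time passes only in rows, so rows that repeat a pose let the fingers close. It gives the time, the measured TCP pose, the force, the opening and the grip force at its end, in the units of the state.
- arm.state(): the state, without advancing time (a new reading comes with each control period).
- arm.grab_frame(name): name is "scene" or "top"; returns a dict with "pixels" (480x640x3 uint8, red, green, blue), "intrinsics" (3x3 intrinsics, pixels), "T" (4x4, takes a point from camera to world coordinates). Camera axes: x right, y down, z forward; pixel columns grow to the right and rows downward; lengths in mm; the calibration is good to about 2 mm. A picture is of the moment at which its call begins. There is no depth.
- arm.hand_in(): hands the job in; it is judged then, once.
The state is a dict: "clock": time; "joint_pos": joint angles; "joint_vel": joint speeds; "effort": joint torques, N m; "eef_pos": TCP position; "tcp_rot": TCP orientation; "wrist_force": force on the tool from outside, world axes, zero at the start; "ft_torque": the same for the moment, N m; "opening": finger opening in mm; "finger_force": force on a finger pad.
Only numpy, scipy, OpenCV 4.12 (cv2) and the standard library are available. Lean on these libraries where they do the work, as an engineer would, in place of code of your own. Each camera call takes 0.05 s, during which the arm holds its last target. There are 200 camera calls.

## Task

Check the large three-slat wooden seat panel for a proud middle slat. Lay the long straightedge gently across all three slats, centred on the middle slat and square to it, and let go; then with the closed fingers press its left end (your left, seen from the robot) firmly down onto the panel, and after that its right end, so that it is felt to rock. Leave the straightedge lying centred across the panel and leave the short bar alone.

Things in the scene. Friction and masses are not known exactly. Their poses are not given: they have to be found in the camera images.
- straightedge: Long straightedge: aluminium bar with black end caps, 300 mm long (its x), 36 wide (its y), 18 high, 0.2 to 0.3 kg, loose on the desk. Origin: centre of its underside, z up. Laid across the panel it rests level on the middle slat; 1 to 2 N on an end tips that end down about 14 mm (5 degrees) until it stops hard on the outer slat; let go, it falls back level.
- panel: Large pale wooden seat panel fixed on the desk, 160 mm (its x) by 350 mm (its y), of three slats running along x. Outer slats: 150 mm wide, top 20 mm above the desk; middle slat: 50 mm wide, proud, top 32 mm above the desk. Origin: centre of its underside, z up. Its y axis points to the robot's left within 12 degrees: left half at +y. Straightedge x goes along panel y.
- short_bar: The short bar, not to be used: same aluminium section and end caps as the straightedge but only 150 mm long (its x), 36 mm wide, 18 mm high, loose on the desk beside the straightedge. Origin: centre of its underside.

How it is judged (in metres and radians):
On the way, in this order (a step that is already met when the one before it is completed fails the run):
1. the straightedge lies still across the panel on the middle slat, centred within 25 mm and square within 12 degrees, let go (horizontal distance between straightedge and panel below 0.025 m and angle between the x axis of straightedge and the y axis of panel, either way round below 0.21 rad and z of straightedge in the frame of panel between 0.025 and 0.04 m and angle between straightedge's own z axis and vertical below 0.2 rad and linear speed of straightedge below 0.02 m/s and angular speed of straightedge below 0.15 rad/s and contact force between the fingers and straightedge below 0.1 N), for 0.2 s.
2. the fingers press its left end (more than 80 mm left of the panel's middle) with over 3 N, and it has tipped by over 2.6 degrees (contact force between the fingers and straightedge above 3 N and angle between straightedge's own z axis and vertical above 0.045 rad and horizontal distance between straightedge and panel below 0.035 m and y of the grasp point in the frame of panel above 0.08 m), for 0.1 s.
3. the fingers press its right end (more than 80 mm right of the panel's middle) with over 3 N, and it has tipped by over 2.6 degrees (contact force between the fingers and straightedge above 3 N and angle between straightedge's own z axis and vertical above 0.045 rad and horizontal distance between straightedge and panel below 0.035 m and y of the grasp point in the frame of panel below -0.08 m), for 0.1 s.
At the end, for the whole second after the job is handed in: The straightedge lies still on the panel's middle slat, right way up, centred within 35 mm and square to the slat within 12 degrees, let go; the short bar is within 20 mm of where it was (horizontal distance between straightedge and panel below 0.035 m and angle between the x axis of straightedge and the y axis of panel, either way round below 0.21 rad and z of straightedge in the frame of panel between 0.025 and 0.04 m and angle between straightedge's own z axis and vertical below 0.2 rad and linear speed of straightedge below 0.02 m/s and angular speed of straightedge below 0.15 rad/s and contact force between the fingers and straightedge below 0.1 N and distance of short_bar from where it was at the start of the episode below 0.02 m); the robot touches nothing.
It fails at once if the short bar is shifted by more than 20 mm (distance of short_bar from where it was at the start of the episode above 0.02 m).
It fails at once if the straightedge is dropped: out of the fingers while its middle is over 60 mm above the desk (28 mm above the middle slat) (contact force between the fingers and straightedge below 0.05 N and height (world z) of straightedge above 0.06 m).
It also fails if it takes over 56 s, if anything falls off the work surface, if the arm or the gripper's body presses on something with over 40 N, if the wrist force passes 120 N, or if a joint passes its speed limit or range.

## Working session

There is one attempt and no reset: what is moved stays moved. The work goes in short steps, Python scripts to look and compute and a tool call to move; the robot and the scene stay as the last step left them, time stands still between calls to the robot, and variables do not carry over. Pictures are saved under pics/ and viewed, at most 10 in all, crops included, and the job is handed in when it is done.

Besides the shell and the picture viewer there is one more tool, called after "Emit:" by a JSON object that holds its "fn" and its "kwargs". servo_tool: Moves the arm, as the interface text tells. Its arguments: {"type":"object","properties":{"motion":{"type":"string"},"grip":{"type":"number"},"grip_force":{"type":"number"}},"required":["motion"]}

```bash
mkdir -p pics; python3 - <<'E'
from rig import arm
import cv2,numpy as np
for n in("top","scene"):
    f=arm.grab_frame(n); cv2.imwrite(f"pics/{n}0.png",f["pixels"][:,:,::-1]); print(n,f["intrinsics"],np.round(f["T"],3))
print(arm.state(),arm.hold_point_z)
E
```

```text
top [[578.02961534   0.         333.07247747]
 [  0.         578.02961534 241.49811813]
 [  0.           0.           1.        ]] [[-2.000000e-03 -9.990000e-01  4.800000e-02  4.803860e+02]
 [-1.000000e+00  2.000000e-03  3.000000e-03 -6.264200e+01]
 [-3.000000e-03 -4.800000e-02 -9.990000e-01  1.068844e+03]
 [ 0.000000e+00  0.000000e+00  0.000000e+00  1.000000e+00]]
scene [[548.97053183   0.         316.18237719]
 [  0.         548.97053183 237.00431143]
 [  0.           0.           1.        ]] [[-3.310000e-01  6.780000e-01 -6.560000e-01  1.147984e+03]
 [ 9.440000e-01  2.460000e-01 -2.210000e-01  1.434590e+02]
 [ 1.200000e-02 -6.920000e-01 -7.220000e-01  7.381490e+02]
 [ 0.000000e+00  0.000000e+00  0.000000e+00  1.000000e+00]]
{'clock': 0.1, 'joint_pos': array([ 1.15582473e+00,  2.17692178e-01,  1.61479618e+00,  2.62432600e-05,
        1.31129394e+00, -1.12181876e-01]), 'joint_vel': array([ 0.0005848 , -0.00281517, -0.00265227,  0.00046916,  0.00150655,
        0.00079846]), 'effort': array([-8.06412208e-04, -3.98077691e+01, -3.04970133e+01, -1.98673301e-04,
        4.22445082e-03, -2.58800503e-05]), 'eef_pos': array([186.02542191, 595.89842111, 230.07874395]), 'tcp_rot': array([-2.97480271e-04,  1.50820436e-01,  9.88560568e-01, -1.05370695e-03]), 'wrist_force': array([-0.27164294, -0.41887757,  0.43930904]), 'ft_torque': array([-0.0279887 ,  0.00403841, -0.00830135]), 'finger_force': 0.0, 'opening': 85.45354229898938} 18.700000000000003
```

View pics/top0.png

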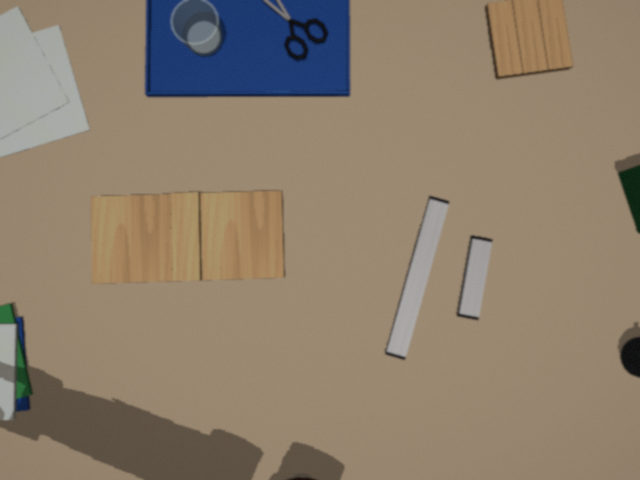

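View pics/scene0.png

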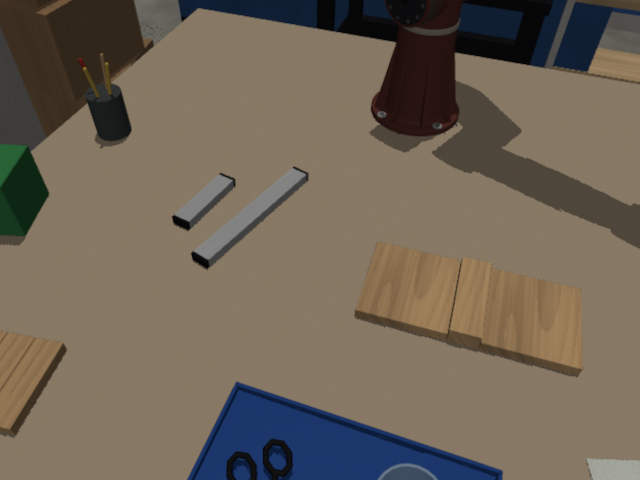

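The top view shows the panel at about (91–284, 191–283), the straightedge from (438,198) to (397,357), and the short bar from (481,238) to (469,318). The scene view agrees: the long bar is around (250,215), the panel around (470,305), and neither is hidden.

```bash
cat > h.py <<'E'
import cv2,numpy as np
from rig import arm
def ray(f,px,z):
    px=np.atleast_2d(px).astype(float); K,T=f["intrinsics"],f["T"]
    d=np.c_[(px-[K[0,2],K[1,2]])/[K[0,0],K[1,1]],np.ones(len(px))]@T[:3,:3].T
    o=T[:3,3]; return o+d*((z-o[2])/d[:,2])[:,None]
def rects(m,amin):
    cs,_=cv2.findContours(m.astype(np.uint8),cv2.RETR_EXTERNAL,cv2.CHAIN_APPROX_NONE)
    return [cv2.boxPoints(cv2.minAreaRect(c)) for c in cs if cv2.contourArea(c)>amin]
def desc(f,b,z):
    P=ray(f,b,z)[:,:2]; e=[P[1]-P[0],P[2]-P[1]]; e.sort(key=np.linalg.norm)
    a=np.degrees(np.arctan2(e[1][1],e[1][0]))
    return np.round(P.mean(0),1),np.round([np.linalg.norm(e[1]),np.linalg.norm(e[0])],1),round((a+180)%180,2)
def alu(f,roi):
    h=cv2.cvtColor(f["pixels"],cv2.COLOR_RGB2HSV); m=np.zeros(h.shape[:2],bool)
    u0,u1,v0,v1=roi; m[v0:v1,u0:u1]=((h[...,1]<60)&(h[...,2]>95))[v0:v1,u0:u1]; return m
E
python3 - <<'E'
from h import *
f=arm.grab_frame("top"); h=cv2.cvtColor(f["pixels"],cv2.COLOR_RGB2HSV)
for p in[(320,150),(150,240),(240,240),(420,270),(475,280)]:print(p,h[p[1],p[0]])
for b in rects(alu(f,(370,520,170,380)),300):print("bar",desc(f,b,18),b.round(1).tolist())
m=np.zeros(h.shape[:2],bool);m[170:310,70:310]=(h[...,1]>115)[170:310,70:310]
m=cv2.morphologyEx(m.astype(np.uint8),cv2.MORPH_CLOSE,np.ones((7,7)))
for b in rects(m,3000):print("panel",desc(f,b,20),b.round(1).tolist())
g=arm.grab_frame("scene")
for b in rects(alu(g,(160,330,150,280)),200):print("scene bar",desc(g,b,18))
E
```

```text
(320, 150) [ 17  69 155]
(150, 240) [ 16 114 156]
(240, 240) [ 17 107 169]
(420, 270) [ 20   5 164]
(475, 280) [ 23   6 161]
bar (array([ 465.2, -317.6]), array([139.7,  39.8]), np.float64(169.24)) [[458.20001220703125, 313.70001220703125], [471.6000061035156, 237.89999389648438], [493.20001220703125, 241.6999969482422], [479.79998779296875, 317.5]]
bar (array([ 467. , -211.7]), array([290.6,  42.1]), np.float64(163.82)) [[384.29998779296875, 351.20001220703125], [427.70001220703125, 197.0], [449.8999938964844, 203.3000030517578], [406.5, 357.3999938964844]]
scene bar (array([ 464.9, -319.5]), array([151.,  45.]), np.float64(169.7))
scene bar (array([ 465.2, -213.2]), array([303.6,  49.4]), np.float64(163.95))
```

```bash
python3 - <<'E'
from h import *
f=arm.grab_frame("top"); h=cv2.cvtColor(f["pixels"],cv2.COLOR_RGB2HSV)
m=np.zeros(h.shape[:2],bool);m[170:310,70:310]=(h[...,1]>88)[170:310,70:310]
m=cv2.morphologyEx(m.astype(np.uint8),cv2.MORPH_CLOSE,np.ones((7,7)))
m=cv2.morphologyEx(m,cv2.MORPH_OPEN,np.ones((5,5)))
for b in rects(m,3000):print("panel",desc(f,b,20),b.round(1).tolist())
g=arm.grab_frame("scene"); h=cv2.cvtColor(g["pixels"],cv2.COLOR_RGB2HSV)
# corner checks: scene outer-slat top corners and middle slat top corners, by eye
print(ray(g,[(378,244),(581,287),(574,367),(357,315)],20).round(0))
print("mid",ray(g,[(462,259),(491,263),(482,337),(450,331)],32).round(0))
# bar ends from top: black caps incl
d=(h[...,2]<50)
def fast(n): return None
s=arm.state(); q=s["tcp_rot"]
from scipy.spatial.transform import Rotation as R
r=R.from_quat(q[[1,2,3,0]]).as_matrix(); print(r.round(3))
E
```

```text
panel (array([542.1, 206.8]), array([351.8, 161.8]), np.float64(91.64)) [[89.30000305175781, 194.6999969482422], [281.70001220703125, 188.6999969482422], [284.5, 277.3999938964844], [92.0, 283.3999938964844]]
[[474.  33.  20.]
 [453. 380.  20.]
 [617. 372.  20.]
 [636.  42.  20.]]
mid [[470. 181.  32.]
 [462. 229.  32.]
 [619. 234.  32.]
 [625. 186.  32.]]
[[-0.955  0.298 -0.   ]
 [ 0.298  0.955 -0.001]
 [ 0.    -0.001 -1.   ]]
```

```bash
python3 - <<'E'
import cv2
a=cv2.imread("pics/top0.png")[180:296,80:296];b=cv2.imread("pics/scene0.png")[230:380,345:595]
a=cv2.resize(a,None,fx=2.5,fy=2.5,interpolation=2);b=cv2.resize(b,(540,300*540//500),interpolation=2)
cv2.imwrite("pics/crop.png",cv2.vconcat([a[:, :540],b])[:600])
E
```

```text
(no output)
```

View pics/crop.png

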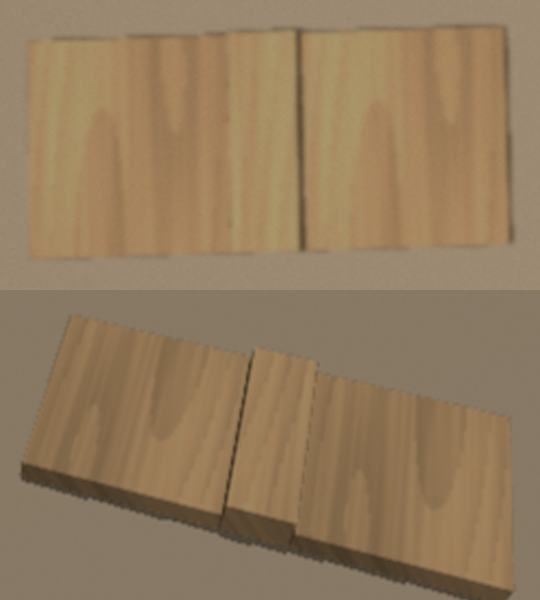

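The crop confirms the panel: its middle slat is seen in both views and the panel centre is about (543,207), y axis at about 92°. The straightedge is at about (466,−213), axis 164°.

```bash
cat >> h.py <<'E'
from scipy.spatial.transform import Rotation as R
def go(x,y,z,yaw):
    "motion numbers from the current pose; yaw = world angle of tool y, deg"
    s=arm.state(); r=R.from_quat(s["tcp_rot"][[1,2,3,0]]).as_matrix(); p=s["eef_pos"]
    a=np.degrees(np.arctan2(r[1,1],r[0,1])); t=(a-yaw+90)%180-90
    print("t",round(s["clock"],2),"p",p.round(1),"yaw",round(a,2),"open",round(s["opening"],1),"F",s["wrist_force"].round(2),"ff",round(s["finger_force"],1))
    print("move",(r.T@(np.array([x,y,z])-p)/500).round(4),"roll",round(t/60,4))
E
python3 -c "
from h import *
go(466,-213,150,74)"
```

```text
t 0.3 p [186.2 596.3 230.8] yaw 72.65 open 85.7 F [ 0.34 -0.61  0.22] ff 0.0
move [-1.0168 -1.378   0.1627] roll -0.0225
```

Emit:
{"fn": "servo_tool", "kwargs": {"motion": "-0.29 -0.4 0 0; -0.29 -0.4 0 0; -0.29 -0.4 0 0; -0.29 -0.4 0 0; -0.29 -0.4 0 0", "grip": 0.7}}

```text
clock: 0.8
eef_pos: [265.3, 360.5, 231.2]
tcp_rot: [0.0, 0.151, 0.989, -0.0]
wrist_force: [0.5, 0.2, 1.0]
opening: 59.6
finger_force: 0.0
```

Emit:
{"fn": "servo_tool", "kwargs": {"motion": "-0.29 -0.4 0 0; -0.29 -0.4 0 0; -0.29 -0.4 0 0; -0.29 -0.4 0 0; -0.29 -0.4 0 0"}}

```text
clock: 1.3
eef_pos: [344.2, 126.4, 231.7]
tcp_rot: [0.001, 0.151, 0.989, 0.0]
wrist_force: [0.9, 0.8, -0.1]
opening: 60.1
finger_force: 0.0
```

Emit:
{"fn": "servo_tool", "kwargs": {"motion": "-0.29 -0.4 0 0; -0.29 -0.4 0 0; -0.29 -0.4 0 0; -0.29 -0.4 0 0; -0.29 -0.4 0 0"}}

```text
clock: 1.8
eef_pos: [423.0, -108.3, 231.7]
tcp_rot: [0.001, 0.151, 0.988, -0.0]
wrist_force: [0.6, 0.6, -0.1]
opening: 59.4
finger_force: 0.0
```

```bash
python3 -c "
from h import *
go(466,-213,100,74)"
```

```text
t 1.8 p [ 423.  -108.3  231.7] yaw 72.58 open 59.4 F [ 0.65  0.63 -0.12] ff 0.0
move [-0.1445 -0.1741  0.2635] roll -0.0237
```

Emit:
{"fn": "servo_tool", "kwargs": {"motion": "-0.144 -0.174 0.26 -0.025; -0.144 -0.174 0.26 -0.025; -0.144 -0.174 0.26 -0.025; -0.144 -0.174 0.26 -0.025; -0.144 -0.174 0.26 -0.025"}}

```text
clock: 2.3
eef_pos: [463.6, -210.8, 98.1]
tcp_rot: [-0.003, 0.139, 0.99, 0.001]
wrist_force: [-0.3, 0.8, -0.3]
opening: 59.5
finger_force: 0.0
```

```bash
python3 -c "
from h import *
f=arm.grab_frame('scene'); g=arm.grab_frame('top')
cv2.imwrite('pics/s1.png',np.hstack([f['pixels'][100:400,120:460],g['pixels'][120:420,330:560]])[:,:,::-1])
go(466,-213,4,74)"
```

```text
t 2.4 p [ 465.2 -210.1  101.2] yaw 74.11 open 59.9 F [-1.01  0.48  0.17] ff 0.0
move [-0.0034 -0.0052  0.1945] roll 0.0019
```

View pics/s1.png

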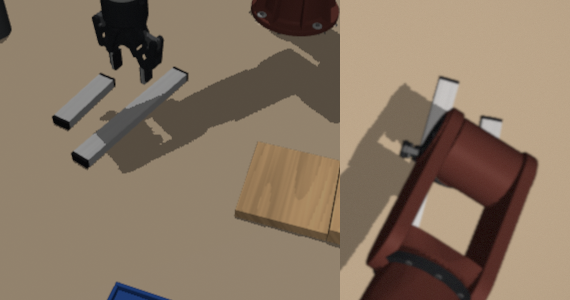

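The picture shows the fingers above the bar, at (117,60) and (147,75) in the left crop, lined up across it; I go down.

Emit:
{"fn": "servo_tool", "kwargs": {"motion": "-0.003 -0.005 0.05 0; -0.003 -0.005 0.1 0; -0.003 -0.005 0.13 0; -0.003 -0.005 0.15 0; -0.003 -0.005 0.15 0"}}

```text
clock: 2.9
eef_pos: [466.0, -212.3, 26.5]
tcp_rot: [-0.0, 0.137, 0.991, 0.0]
wrist_force: [-0.6, -0.3, 0.1]
opening: 59.7
finger_force: 0.0
```

```bash
python3 -c "
from h import *
f=arm.grab_frame('scene')
cv2.imwrite('pics/s2.png',cv2.resize(f['pixels'][140:300,160:360],None,fx=3,fy=3)[:,:,::-1])
go(466,-213,3,74)"
```

```text
t 2.95 p [ 466.7 -212.8   27.2] yaw 74.2 open 60.0 F [ 0.32 -0.25 -0.03] ff 0.0
move [ 0.0012 -0.0007  0.0484] roll 0.0033
```

View pics/s2.png

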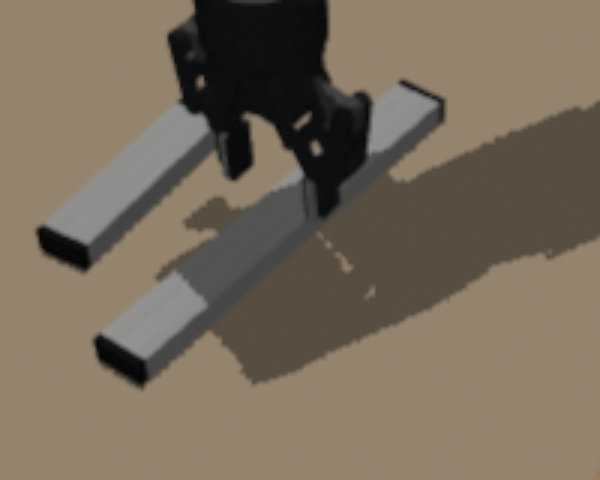

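The fingers straddle the bar, at (235,170) and (320,210), and stay clear of the short bar.

Emit:
{"fn": "servo_tool", "kwargs": {"motion": "0 0 0.02 0; 0 0 0.04 0; 0 0 0.046 0; 0 0 0.046 0"}}

```text
clock: 3.35
eef_pos: [465.4, -212.7, 2.4]
tcp_rot: [-0.001, 0.138, 0.99, 0.0]
wrist_force: [-0.6, -0.1, 0.7]
opening: 59.5
finger_force: 0.0
```

Emit:
{"fn": "servo_tool", "kwargs": {"motion": "0 0 0 0; 0 0 0 0; 0 0 0 0; 0 0 0 0; 0 0 0 0", "grip": 0, "grip_force": 50}}

```text
clock: 3.85
eef_pos: [466.7, -213.5, 3.8]
tcp_rot: [0.001, 0.138, 0.99, -0.0]
wrist_force: [0.7, 0.6, 2.2]
opening: 34.7
finger_force: 52.0
```

```bash
python3 -c "
from h import *
go(466,-213,50,74)"
```

```text
t 3.85 p [ 466.7 -213.5    3.8] yaw 74.14 open 34.7 F [0.67 0.63 2.21] ff 52.0
move [ 0.0016  0.0005 -0.0924] roll 0.0024
```

Emit:
{"fn": "servo_tool", "kwargs": {"motion": "0 0 -0.03 0; 0 0 -0.08 0; 0 0 -0.13 0; 0 0 -0.16 0; 0 0 -0.16 0"}}

```text
clock: 4.35
eef_pos: [467.8, -214.3, 86.2]
tcp_rot: [0.002, 0.138, 0.99, -0.001]
wrist_force: [-0.2, -0.9, -2.3]
opening: 34.4
finger_force: 51.6
```

```bash
python3 -c "
from h import *
f=arm.grab_frame('scene')
cv2.imwrite('pics/s3.png',cv2.resize(f['pixels'][100:300,130:380],None,fx=2,fy=2)[:,:,::-1])
go(543,207,90,1.6)"
```

```text
t 4.4 p [ 466.8 -213.6   84.6] yaw 74.16 open 34.9 F [ 0.03 -0.18 -2.51] ff 51.6
move [ 0.0829  0.8509 -0.0117] roll 1.2093
```

View pics/s3.png

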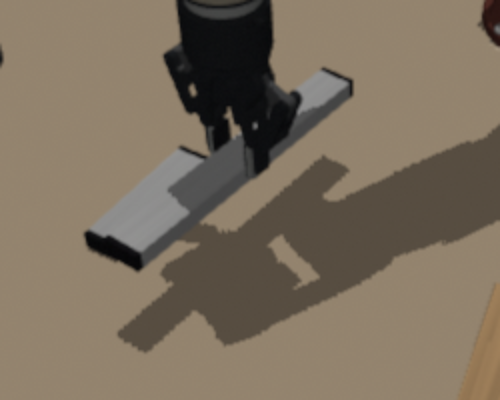

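The bar is lifted level in the fingers, from (115,245) to (340,80), and the short bar has stayed on the desk.

Emit:
{"fn": "servo_tool", "kwargs": {"motion": "0.005 0.05 0 0.06; 0.013 0.13 0 0.18; 0.021 0.22 0 0.3; 0.03 0.31 0 0.42; 0.04 0.4 0 0.54"}}

```text
clock: 4.9
eef_pos: [500.0, -13.5, 81.7]
tcp_rot: [-0.002, 0.411, 0.911, -0.0]
wrist_force: [0.1, 0.3, -3.4]
opening: 34.6
finger_force: 51.5
```

```bash
python3 -c "
from h import *
go(543,207,90,1.6)"
```

```text
t 4.9 p [500.  -13.5  81.7] yaw 41.42 open 34.6 F [ 0.07  0.35 -3.36] ff 51.5
move [ 0.2739  0.3563 -0.0167] roll 0.6636
```

Emit:
{"fn": "servo_tool", "kwargs": {"motion": "0.055 0.07 -0.01 0.13; 0.11 0.14 -0.01 0.26; 0.165 0.215 -0.01 0.39; 0.22 0.285 -0.01 0.52; 0.26 0.34 -0.01 0.63"}}

```text
clock: 5.4
eef_pos: [540.2, 197.2, 86.4]
tcp_rot: [-0.001, 0.684, 0.73, -0.001]
wrist_force: [0.6, -0.1, -2.5]
opening: 34.5
finger_force: 51.5
```

Emit:
{"fn": "servo_tool", "kwargs": {"motion": "0 0 0 0; 0 0 0 0; 0 0 0 0"}}

```text
clock: 5.7
eef_pos: [540.4, 193.7, 86.8]
tcp_rot: [-0.001, 0.682, 0.731, -0.002]
wrist_force: [0.0, -0.2, -1.9]
opening: 34.6
finger_force: 51.5
```

```bash
python3 -c "
from h import *
f=arm.grab_frame('scene');g=arm.grab_frame('top')
cv2.imwrite('pics/s4.png',np.hstack([f['pixels'][180:420,300:620],g['pixels'][150:390,60:360]])[:,:,::-1])
go(543,207,90,1.6)"
```

```text
t 5.8 p [541.  193.5  87.5] yaw 3.88 open 34.8 F [-0.16  0.22 -2.69] ff 51.5
move [ 0.0268  0.0057 -0.005 ] roll 0.0381
```

View pics/s4.png

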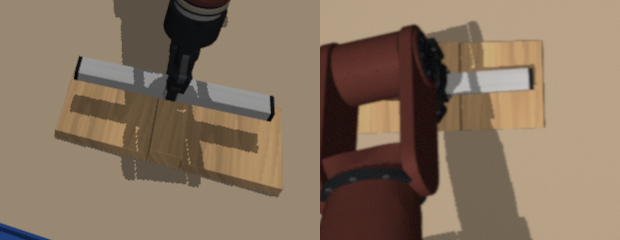

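The bar hangs over the middle slat; in the left crop its ends are at (78,67) and (272,108).

```bash
python3 -c "
from h import *
f=arm.grab_frame('scene')
P=ray(f,[(378,247),(572,288)],97);print(P.round(1),P.mean(0).round(1),np.linalg.norm(P[1]-P[0]))
p=ray(arm.grab_frame('top'),[(591,228)],102);
g=arm.grab_frame('top');print('top right end',ray(g,[(273,228)],102).round(1))
"
```

```text
[[552.6  46.8  97. ]
 [534.4 341.7  97. ]] [543.5 194.2  97. ] 295.42271685696477
top right end [[550.2  41.3 102. ]]
```

Emit:
{"fn": "servo_tool", "kwargs": {"motion": "0.014 0.003 0.02 0.02; 0.028 0.004 0.04 0.038; 0.028 0.004 0.06 0.038; 0.028 0.004 0.08 0.038; 0.028 0.004 0.085 0.038"}}

```text
clock: 6.45
eef_pos: [541.5, 208.1, 44.0]
tcp_rot: [-0.001, 0.697, 0.717, -0.001]
wrist_force: [-0.1, -0.0, -2.5]
opening: 34.5
finger_force: 51.4
```

Emit:
{"fn": "servo_tool", "kwargs": {"motion": "0 0 0 0; 0 0 0 0"}}

```text
clock: 6.65
eef_pos: [543.2, 208.8, 46.0]
tcp_rot: [0.0, 0.697, 0.717, 0.0]
wrist_force: [0.7, -0.2, -3.0]
opening: 34.9
finger_force: 51.4
```

```bash
python3 -c "
from h import *
go(543,207.5,36,1.6)"
```

```text
t 6.65 p [543.2 208.8  46. ] yaw 1.66 open 34.9 F [ 0.66 -0.21 -3.04] ff 51.4
move [-0.0026 -0.0004  0.0201] roll 0.0011
```

Emit:
{"fn": "servo_tool", "kwargs": {"motion": "-0.001 0 0.006 0; -0.002 0 0.012 0; -0.002 0 0.015 0; -0.002 0 0.017 0; -0.002 0 0.017 0"}}

```text
clock: 7.15
eef_pos: [542.7, 208.0, 37.1]
tcp_rot: [-0.0, 0.697, 0.717, -0.0]
wrist_force: [0.2, -0.1, -1.7]
opening: 34.5
finger_force: 51.5
```

Emit:
{"fn": "servo_tool", "kwargs": {"motion": "0 0 0.001 0; 0 0 0.002 0; 0 0 0.003 0; 0 0 0.003 0"}}

```text
clock: 7.55
eef_pos: [543.0, 208.0, 35.8]
tcp_rot: [0.0, 0.697, 0.717, 0.0]
wrist_force: [0.9, 0.1, -3.0]
opening: 34.3
finger_force: 51.5
```

Emit:
{"fn": "servo_tool", "kwargs": {"motion": "0 0 0.001 0; 0 0 0.002 0; 0 0 0.002 0"}}

```text
clock: 7.85
eef_pos: [543.0, 208.0, 35.8]
tcp_rot: [-0.0, 0.697, 0.717, -0.0]
wrist_force: [-3.4, -0.8, 4.5]
opening: 35.2
finger_force: 52.4
```

Emit:
{"fn": "servo_tool", "kwargs": {"motion": "0 0 0.001 0; 0 0 0.002 0; 0 0 0.002 0"}}

```text
clock: 8.15
eef_pos: [543.0, 208.0, 35.8]
tcp_rot: [-0.0, 0.697, 0.717, -0.0]
wrist_force: [-4.7, -1.5, 10.7]
opening: 34.8
finger_force: 53.1
```

Emit:
{"fn": "servo_tool", "kwargs": {"motion": "0 0 -0.003 0; 0 0 -0.003 0"}}

```text
clock: 8.35
eef_pos: [543.4, 208.1, 35.8]
tcp_rot: [0.0, 0.697, 0.717, 0.001]
wrist_force: [-1.3, 0.1, 2.6]
opening: 34.7
finger_force: 52.2
```

Emit:
{"fn": "servo_tool", "kwargs": {"motion": "0 0 0 0; 0 0 0 0; 0 0 0 0; 0 0 0 0; 0 0 0 0", "grip": 0.7}}

```text
clock: 8.85
eef_pos: [542.9, 208.0, 35.2]
tcp_rot: [0.0, 0.697, 0.717, -0.0]
wrist_force: [-0.9, 0.8, 0.3]
opening: 59.5
finger_force: 0.0
```

Emit:
{"fn": "servo_tool", "kwargs": {"motion": "0 0 -0.03 0; 0 0 -0.08 0; 0 0 -0.13 0; 0 0 -0.16 0; 0 0 -0.16 0"}}

```text
clock: 9.35
eef_pos: [545.6, 208.7, 119.2]
tcp_rot: [0.002, 0.697, 0.717, 0.003]
wrist_force: [0.7, -0.3, 0.3]
opening: 59.4
finger_force: 0.0
```

```bash
python3 -c "
from h import *
f=arm.grab_frame('scene')
cv2.imwrite('pics/s5.png',cv2.resize(f['pixels'][200:400,320:620],None,fx=2,fy=2)[:,:,::-1])
go(546,317,110,1.6)
for b in rects(alu(f,(340,600,230,380)),150):print(desc(f,b,48),b.round(0).tolist())"
```

```text
t 9.4 p [544.1 208.3 117.2] yaw 1.68 open 60.1 F [-0.59 -0.16  0.42] ff 0.0
move [0.2171 0.01   0.0145] roll 0.0013
(array([539.7, 303.6]), array([101.4,  38.1]), np.float64(90.87)) [[501.0, 304.0], [505.0, 287.0], [571.0, 303.0], [567.0, 321.0]]
(array([548.7, 177.6]), array([36.4, 26.7]), np.float64(99.13)) [[442.0, 291.0], [444.0, 279.0], [467.0, 282.0], [465.0, 294.0]]
(array([543.9, 105.4]), array([86.8, 39.1]), np.float64(90.88)) [[384.0, 275.0], [388.0, 258.0], [439.0, 271.0], [435.0, 288.0]]
```

View pics/s5.png

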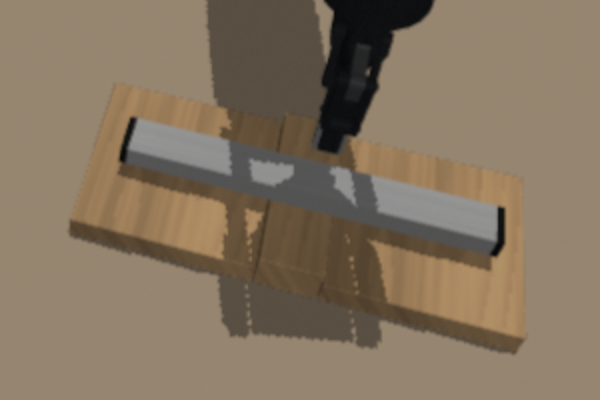

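The straightedge lies level and centred on the slat, with end caps at (128,140) and (500,232); the fingers are clear. Next I shut the fingers and go over the left end.

Emit:
{"fn": "servo_tool", "kwargs": {"motion": "0.06 0 0.01 0; 0.13 0.003 0.02 0; 0.2 0.003 0.04 0; 0.227 0.003 0.06 0; 0.227 0.003 0.06 0", "grip": 0, "grip_force": 60}}

```text
clock: 9.9
eef_pos: [538.3, 321.9, 81.8]
tcp_rot: [-0.001, 0.696, 0.718, -0.003]
wrist_force: [-0.0, 0.1, -1.1]
opening: 0.2
finger_force: 0.0
```

Emit:
{"fn": "servo_tool", "kwargs": {"motion": "0 0 0 0; 0 0 0 0"}}

```text
clock: 10.1
eef_pos: [541.2, 320.1, 85.1]
tcp_rot: [0.0, 0.697, 0.717, -0.0]
wrist_force: [0.4, 0.5, -0.7]
opening: -0.5
finger_force: 0.0
```

```bash
python3 -c "
from h import *
go(541,322,54,1.6)"
```

```text
t 10.1 p [541.2 320.1  85.1] yaw 1.61 open -0.5 F [ 0.38  0.49 -0.7 ] ff 0.0
move [ 0.0038 -0.0002  0.0622] roll 0.0002
```

Emit:
{"fn": "servo_tool", "kwargs": {"motion": "0.004 0 0.02 0; 0.004 0 0.04 0; 0.004 0 0.055 0; 0.004 0 0.06 0; 0.004 0 0.06 0"}}

```text
clock: 10.6
eef_pos: [540.3, 323.0, 54.2]
tcp_rot: [-0.0, 0.697, 0.717, -0.001]
wrist_force: [0.2, 0.8, 0.7]
opening: 0.1
finger_force: 0.0
```

Emit:
{"fn": "servo_tool", "kwargs": {"motion": "0 0 0.006 0; 0 0 0.012 0; 0 0 0.018 0; 0 0 0.024 0; 0 0 0.026 0"}}

```text
clock: 11.1
eef_pos: [541.0, 323.6, 42.1]
tcp_rot: [-0.0, 0.697, 0.717, 0.0]
wrist_force: [0.1, 0.3, 2.1]
opening: -0.3
finger_force: 1.1
```

Emit:
{"fn": "servo_tool", "kwargs": {"motion": "0 0 0.002 0; 0 0 0.004 0; 0 0 0.004 0"}}

```text
clock: 11.4
eef_pos: [541.2, 323.7, 41.9]
tcp_rot: [-0.0, 0.697, 0.717, -0.0]
wrist_force: [-3.6, -0.8, 8.1]
opening: -0.3
finger_force: 3.8
```

Emit:
{"fn": "servo_tool", "kwargs": {"motion": "0 0 0.002 0; 0 0 0.002 0; 0 0 0.002 0; 0 0 0.002 0"}}

```text
clock: 11.8
eef_pos: [541.3, 323.7, 41.8]
tcp_rot: [-0.0, 0.697, 0.717, -0.0]
wrist_force: [-4.9, -2.0, 12.0]
opening: 0.2
finger_force: 5.7
```

Emit:
{"fn": "servo_tool", "kwargs": {"motion": "0 0 -0.01 0; 0 0 -0.02 0; 0 0 -0.035 0; 0 0 -0.065 0; 0 0 -0.11 0"}}

```text
clock: 12.3
eef_pos: [539.7, 322.9, 93.7]
tcp_rot: [-0.001, 0.697, 0.717, -0.002]
wrist_force: [0.3, 0.0, -0.1]
opening: 0.3
finger_force: 0.0
```

```bash
python3 -c "
from h import *
f=arm.grab_frame('scene')
cv2.imwrite('pics/s6.png',cv2.resize(f['pixels'][200:400,320:620],None,fx=2,fy=2)[:,:,::-1])
go(544,90,100,1.6)
for b in rects(alu(f,(340,600,230,380)),150):print(desc(f,b,48),b.round(0).tolist())"
```

```text
t 12.35 p [543.2 324.6  99.4] yaw 1.68 open -0.0 F [1.09 1.   2.35] ff 0.0
move [-0.469  -0.0122 -0.0023] roll 0.0013
(array([546.1, 289.6]), array([51.8, 23.7]), np.float64(112.65)) [[510.0, 299.0], [542.0, 298.0], [542.0, 309.0], [510.0, 311.0]]
(array([542.4, 155. ]), array([187.4,  39.1]), np.float64(90.87)) [[384.0, 275.0], [388.0, 257.0], [501.0, 286.0], [497.0, 303.0]]
```

View pics/s6.png

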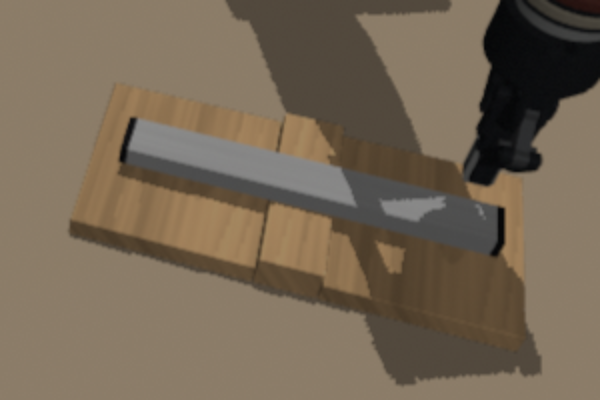

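The bar fell back level with its caps still at (128,140) and (500,232), so it did not shift. Now the right end.

Emit:
{"fn": "servo_tool", "kwargs": {"motion": "-0.08 -0.002 0 0; -0.17 -0.004 0 0; -0.26 -0.006 0 0; -0.35 -0.01 0 0; -0.43 -0.012 0 0"}}

```text
clock: 12.85
eef_pos: [541.3, 106.5, 94.9]
tcp_rot: [0.0, 0.697, 0.717, 0.0]
wrist_force: [0.4, -0.7, -0.1]
opening: 0.0
finger_force: 0.0
```

Emit:
{"fn": "servo_tool", "kwargs": {"motion": "-0.03 0 0.01 0; -0.03 0 0.03 0; -0.03 0 0.04 0; -0.03 0 0.04 0"}}

```text
clock: 13.25
eef_pos: [540.4, 94.8, 72.7]
tcp_rot: [-0.001, 0.696, 0.718, -0.001]
wrist_force: [-0.1, 0.4, 0.4]
opening: 0.1
finger_force: 0.0
```

```bash
python3 -c "
from h import *
go(543.5,92,54,1.6)"
```

```text
t 13.25 p [540.4  94.8  72.7] yaw 1.75 open 0.1 F [-0.05  0.39  0.42] ff 0.0
move [-0.0058  0.0061  0.0373] roll 0.0025
```

Emit:
{"fn": "servo_tool", "kwargs": {"motion": "-0.005 0.003 0.015 0; -0.005 0.005 0.03 0; -0.005 0.005 0.036 0; -0.005 0.005 0.036 0"}}

```text
clock: 13.65
eef_pos: [543.6, 91.3, 55.3]
tcp_rot: [-0.001, 0.697, 0.718, -0.001]
wrist_force: [-0.3, 0.1, 1.4]
opening: 0.2
finger_force: 0.0
```

Emit:
{"fn": "servo_tool", "kwargs": {"motion": "0 0 0.006 0; 0 0 0.012 0; 0 0 0.018 0; 0 0 0.024 0; 0 0 0.026 0"}}

```text
clock: 14.15
eef_pos: [544.3, 90.8, 43.0]
tcp_rot: [0.0, 0.697, 0.717, -0.0]
wrist_force: [0.2, -1.1, 0.4]
opening: 0.1
finger_force: 0.4
```

Emit:
{"fn": "servo_tool", "kwargs": {"motion": "0 0 0.002 0; 0 0 0.004 0; 0 0 0.004 0"}}

```text
clock: 14.45
eef_pos: [544.6, 90.9, 41.8]
tcp_rot: [0.0, 0.697, 0.717, -0.0]
wrist_force: [-1.2, -1.8, 2.7]
opening: 0.2
finger_force: 1.7
```

Emit:
{"fn": "servo_tool", "kwargs": {"motion": "0 0 0.002 0; 0 0 0.004 0; 0 0 0.004 0; 0 0 0.004 0; 0 0 0.004 0"}}

```text
clock: 14.95
eef_pos: [544.7, 90.8, 41.5]
tcp_rot: [0.0, 0.697, 0.717, -0.0]
wrist_force: [-5.0, -1.7, 14.2]
opening: 0.2
finger_force: 6.8
```

Emit:
{"fn": "servo_tool", "kwargs": {"motion": "0 0 0.001 0; 0 0 0.001 0; 0 0 0.001 0"}}

```text
clock: 15.25
eef_pos: [544.7, 90.8, 41.4]
tcp_rot: [-0.0, 0.697, 0.717, -0.0]
wrist_force: [-6.2, -1.4, 16.7]
opening: 0.0
finger_force: 8.1
```

Emit:
{"fn": "servo_tool", "kwargs": {"motion": "0 0 -0.01 0; 0 0 -0.02 0; 0 0 -0.035 0; 0 0 -0.065 0; 0 0 -0.11 0"}}

```text
clock: 15.75
eef_pos: [542.8, 91.0, 93.3]
tcp_rot: [-0.001, 0.697, 0.717, -0.001]
wrist_force: [0.5, 0.4, 0.7]
opening: 0.3
finger_force: 0.0
```

Emit:
{"fn": "servo_tool", "kwargs": {"motion": "0 0 -0.05 0; 0 0 -0.1 0; 0 0 -0.1 0; 0 0 -0.1 0; 0 0 -0.1 0"}}

```text
clock: 16.25
eef_pos: [543.2, 91.0, 142.7]
tcp_rot: [-0.001, 0.697, 0.717, -0.001]
wrist_force: [-0.1, -0.3, -0.6]
opening: -0.2
finger_force: 0.0
```

```bash
python3 -c "
from h import *
f=arm.grab_frame('scene');g=arm.grab_frame('top')
cv2.imwrite('pics/s7.png',cv2.resize(f['pixels'][140:400,160:620],None,fx=1.5,fy=1.5)[:,:,::-1])
go(544,90,100,1.6)
for b in rects(alu(f,(340,600,230,380)),150):print(desc(f,b,48),b.round(0).tolist())
for b in rects(alu(f,(160,330,150,280)),150):print('short',desc(f,b,18))"
```

```text
t 16.35 p [543.   90.9 142.2] yaw 1.67 open -0.0 F [-0.8  -0.42 -0.84] ff 0.0
move [-0.0019  0.0022  0.0844] roll 0.0012
(array([540.4, 255.2]), array([199.7,  38.3]), np.float64(90.87)) [[440.0, 289.0], [444.0, 272.0], [571.0, 303.0], [567.0, 320.0]]
(array([544.1, 123. ]), array([36.5, 35.5]), np.float64(2.04)) [[409.0, 281.0], [413.0, 265.0], [434.0, 270.0], [430.0, 286.0]]
short (array([ 465.3, -319. ]), array([150.6,  45.2]), np.float64(169.22))
```

View pics/s7.png

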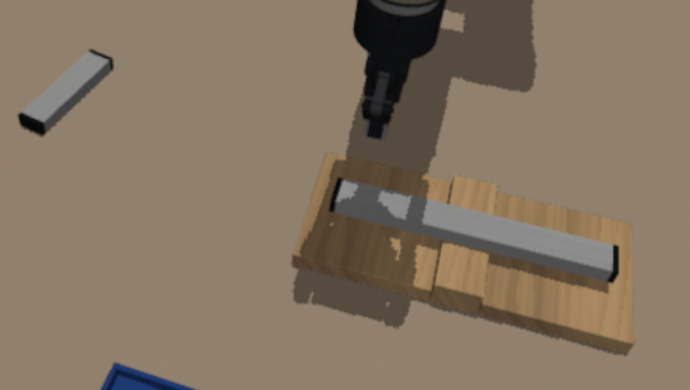

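The straightedge lies level and centred across the panel, with caps at (335,195) and (615,263). The short bar at (65,92) has not moved and the gripper is clear.

```bash
python3 -c "
from rig import arm
print(arm.hand_in())"
```

```text
the job is handed in; nothing more can be done
None
```

I laid the straightedge centred across the panel and pressed its left end (about 12 N), then its right (about 17 N). It tipped down at both ends, so the middle slat is proud. I left it lying level and centred, did not touch the short bar, and handed the job in at about 16 s; no verdict was returned.

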